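Unlock and lift off the homogeniser cup's pinch-tab cap

ROBOT

A 7-joint arm with a two-finger parallel gripper is mounted at the origin on the work surface. World frame = base frame: x ahead of the robot, y to its left, z up, the work surface at z = 0. Lengths are in m, angles in rad, forces in N, time in s.
With the tool pointing down it reaches from about 0.4 to 0.85 m from the base axis. Payload 10.4 kg.
Tool frame: the origin (TCP) lies at the very end of the fingers, on their centre line; the grasp point (between the pads) lies 19 mm behind it (grasp_offset is the distance from the TCP to the grasp point, in m); z points along the fingers, y is the line along which they close (so a half turn about z gives the same grasp; the last joint's range is limited). The gripper opens to 85 mm and grips with 20 to 120 N. Pads are 22 mm wide; open, the fingers measure 114 mm over their backs; the gripper's body (76 mm by 85 mm) begins 54 mm behind the grasp point. The pads swing forward as they close: fully open they stand 13 mm farther back than shut.
Start: joints at [1.315, 0.332, -0.065, 1.46, 0.022, 1.35, -0.088], TCP at [0.144, -0.608, 0.231] pointing down, gripper open.
Joint ranges: [-2.6, 2.6], [-0.5, 2.12], [-1.47, 1.34], [0.16, 2.42], [-1.27, 4.41], [0.06, 2.06], [-2.6, 2.6]. Speed limits (rad/s): [2.22, 2.22, 2.79, 2.79, 3.14, 3.14, 3.14].

INTERFACE

Orientations are given as a unit quaternion [x, y, z, w].
In Python, from workcell import * gives the robot as it stands.
- The arm moves only by the tool jog_arm, never from a script. Its argument "plan" is a list of rows, each a list of 3 entries, a list of its own where there are three numbers: the turn, a rotation vector about the tool's x, y, z in rad, then the shift along the tool's x, y, z in m, then the finger opening in m, from 0 to 0.0854. A call has 1 to 8 rows; each row is the pose to reach, as a shift and turn from the pose commanded when the call began, along the tool's axes at that moment; what a row does not reach only later rows make up. A row lasts 1/12 s, in which the tool goes at most 41.7 mm and 7.16 degrees, less where a joint would pass 70% of its speed; a pose out of reach is approached as far as the arm can. A call with a gripper value outside its range is refused whole. The fingers move at their own pace and stop on an object; "force" is the grip in N (left out, the last holds). Time passes only in rows, so rows that repeat a pose let the fingers close. It gives the time, the measured TCP pose, the force, the opening and the grip force at its end, in the units of the state.
- get_obs(): the state, without advancing time (a new reading comes with each control period).
- camera(name): name is "scene" or "side" or "wrist"; returns a dict with "img" (480x640x3 uint8, red, green, blue), "mtx" (3x3 intrinsics, pixels), "extrinsics" (4x4, takes a point from camera to world coordinates). Camera axes: x right, y down, z forward; pixel columns grow to the right and rows downward; lengths in m; the calibration is good to about 2 mm. The wrist camera is an equidistant fisheye: a pixel r from the principal point sees the ray r / f radians off the axis. A picture is of the moment at which its call begins. There is no depth.
- hand_in(): hands the job in; it is judged then, once.
The state is a dict: "clock": time; "joint_pos": joint angles; "joint_velocities": joint speeds; "tau": joint torques, N m; "position": TCP position; "ee_rot": TCP orientation; "ft_force": force on the tool from outside, world axes, zero at the start; "torque": the same for the moment, N m; "grip_width": opening from 0.0 (shut) to 1.0 (fully open); "grasp_force": force on a finger pad.
Only numpy, scipy, OpenCV 4.12 (cv2) and the standard library are available. Lean on these libraries where they do the work, as an engineer would, in place of code of your own. Each camera call takes 0.05 s, during which the arm holds its last target. There are 200 camera calls.

TASK

The steel cup of the bench homogeniser is shut by a bayonet cap with two upright tabs. Squeeze the two tabs together and, keeping them squeezed, turn the cap anticlockwise (seen from above) by feel until it comes up against its stop, without wrenching or prying it; then lift the cap straight off, stand it upright on the clear floor of the white tray, gently, and let go. Leave the glassware, dish, bottles and spoon where they are.

Things in the scene. Friction and masses are not known exactly. Their poses are not given: they have to be found in the camera images.
- cap_grip (a point): Cap, point midway between its two tabs. z: cap axis, up; x runs through both tabs. Grey plastic disc 96 mm across, its top 25 mm below this point, skirt over the cup's rim (1.5 mm loose), 140 g. Two upright white tabs, 22 mm wide (y), 6 mm thick, from the disc to 16 mm above this point; outer faces 60 mm apart, 46 mm when fully squeezed. The cap's lowest edge, on which it stands, is 48 mm below.
- tab_a (a joint): Travel of the tab on the cap's +x side, straight inwards: 0 at rest (m), 0.007 fully in. Sprung: about 3 N at first touch, 7 N fully in. Both tabs must be all but fully in (5.5 mm or more) to let the cap turn. They spring out when let go.
- tab_b (a joint): The same for the tab on the cap's -x side. A round boss 24 mm across stands between the tabs, its top 1 mm below the point cap_grip.
- mouth (a point): Centre of the steel cup's rim, 165 mm above the bench, z up along the cup's axis. With the cap seated, cap_grip is 30 mm above it. With both tabs in, the cap turns freely anticlockwise to a hard stop 0.6 to 1.3 rad away; its place differs from cup to cup and cannot be seen: feel the turning moment rise. The cap's lugs are free only within about 0.06 rad of the stop, and drag if still pressed on it.
- mixer: The homogeniser, fixed: white base 170 x 160 mm, 65 mm high, steel cup 85 mm across on it; origin under its centre, on the cup's axis. At the start the cap's x axis lies along its x axis. The lock, lugs and stop stand 60 N in all between cap and homogeniser: keep the moment below about 1 N m and the upward pull below about 15 N. The cap is clear of the cup 20 mm above its seat.
- tray: White enamel tray with blue rim, fixed, 200 mm (its x) by 250 mm (its y), 18 mm high, walls 4 mm; origin at the centre of its underside, floor 4 mm above it. The dish lies in the half towards its -y, so the clear floor is the half towards +y (a good place for the cap is 45 mm from the centre in +y).
- dish: Covered glass dish, 60 mm across, 16 mm high, loose on the tray towards the tray's -y end; origin at the centre of its underside. To be left alone.
- flask: Conical amber flask with cork, 72 mm across, 122 mm high, beyond the homogeniser and the tray; origin under its centre. To be left alone.
- beaker: Glass beaker, 52 mm across, 70 mm high, near the robot, between the homogeniser and the tray; origin under its centre. To be left alone.
- bottle: White reagent bottle, 60 mm across, 120 mm high, on the left; origin under its centre. To be left alone.
- jar: White reagent jar, 64 mm across, 80 mm high, on the right; origin under its centre. To be left alone.
- spoon: Steel sample spoon, 170 mm long, lying on the bench beyond the homogeniser and the tray; origin under its middle. To be left alone.
Mind the look-alikes: they are no part of the job. What is meant by the part that bears cap_grip is not red, and is the larger of those in its own colour.

How it is judged:
On the way, in this order (a step that is already met when the one before it is completed fails the run):
1. the cap has been turned at least 0.5 rad out of its locked position while still seated on the cup (angle between the x axis of cap_grip and the x axis of mouth, either way round above 0.5 rad and z of cap_grip in the frame of mouth below 0.034 m and horizontal distance between cap_grip and mouth below 0.006 m), for 0.1 s.
2. the cap has been lifted straight off: at least 30 mm above its seat, still over the cup and upright (z of cap_grip in the frame of mouth above 0.06 m and horizontal distance between cap_grip and mouth below 0.05 m and angle between cap_grip's own z axis and vertical below 0.25 rad), for 0.05 s.
At the end, for the whole second after the job is handed in: The cap stands upright (within 0.1 rad) and at rest flat on the tray's floor (height within 6 mm), wholly inside the walls, beside the dish, let go (z of cap_grip in the frame of tray between 0.046 and 0.058 m and x of cap_grip in the frame of tray between -0.055 and 0.055 m and y of cap_grip in the frame of tray between -0.03 and 0.075 m and angle between cap_grip's own z axis and vertical below 0.1 rad and linear speed of cap below 0.02 m/s and contact force between cap and the fingers below 0.1 N); the robot touches nothing.
It fails at once if the cap and the homogeniser are forced against one another with more than 60 N (wrenched at the lock or stop, or pried) (contact force between cap and mixer above 60 N).
It fails at once if the cap is dropped or slammed into the tray (more than 50 N) (contact force between cap and tray above 50 N).
It fails at once if the dish in the tray is pushed more than 20 mm (distance of dish from where it was at the start of the episode above 0.02 m).
It fails at once if the flask, beaker, bottle, jar or spoon is pushed more than 30 mm (distance of any of flask, beaker, bottle, jar, spoon from where it was at the start of the episode above 0.03 m).
It also fails if it takes over 72 s, if anything falls off the work surface, if the arm or the gripper's body presses on something with over 40 N, if the wrist force passes 120 N, or if a joint passes its speed limit or range.

## Working session

There is one attempt and no reset: what is moved stays moved. The work goes in short steps, Python scripts to look and compute and a tool call to move; the robot and the scene stay as the last step left them, time stands still between calls to the robot, and variables do not carry over. Pictures are saved under pics/ and viewed, at most 10 in all, crops included, and the job is handed in when it is done.

Besides the shell and the picture viewer there is one more tool, called as name(argument=value, ...), one argument or row to a line, values as JSON. jog_arm: Moves the arm, as the interface text tells. Its arguments: {"type":"object","properties":{"plan":{"type":"array"},"force":{"type":"number"}},"required":["plan"]}

```bash
ls; mkdir -p pics
python3 - <<'E'
from workcell import *
import cv2,json,numpy as np
cal={}
for n in ("scene","side"):
    c=camera(n); cv2.imwrite(f"pics/{n}0.png",c["img"][:,:,::-1]); cal[n]=[np.array(c["mtx"]).tolist(),np.array(c["extrinsics"]).tolist()]
    print(n,np.round(c["extrinsics"],3).tolist())
json.dump(cal,open("cal.json","w")); o=get_obs(); print({k:np.round(v,3).tolist() for k,v in o.items()})
E
```

```text
pics
scene [[-0.3, 0.603, -0.739, 1.561], [0.954, 0.194, -0.229, 0.303], [0.006, -0.774, -0.633, 0.968], [0.0, 0.0, 0.0, 1.0]]
side [[-0.773, -0.392, 0.499, -0.154], [-0.635, 0.478, -0.607, 0.882], [-0.0, -0.786, -0.618, 1.069], [0.0, 0.0, 0.0, 1.0]]
{'clock': 0.1, 'joint_pos': [1.315, 0.333, -0.065, 1.461, 0.022, 1.35, -0.089], 'joint_velocities': [-0.002, -0.0, -0.001, -0.003, -0.0, 0.001, 0.0], 'tau': [0.001, -62.675, 0.049, -39.243, 0.016, 0.007, -0.0], 'position': [0.144, -0.608, 0.231], 'ee_rot': [0.993, 0.116, -0.0, -0.001], 'ft_force': [0.154, -0.136, -0.081], 'torque': [0.02, -0.008, -0.062], 'grasp_force': 0.0, 'grip_width': 1.001}
```

View pics/scene0.png

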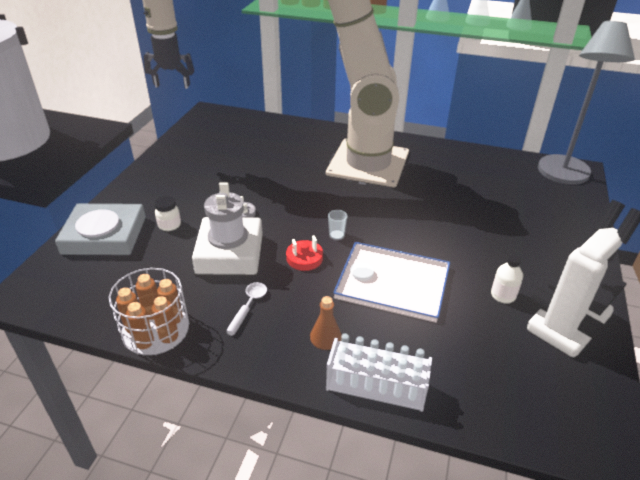

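View pics/side0.png

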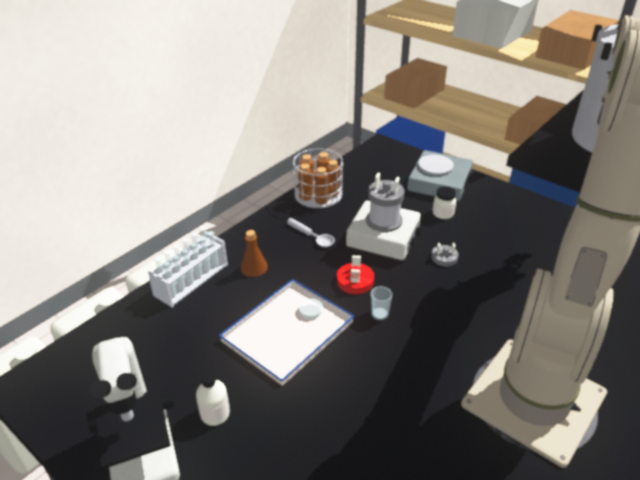

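The candidates are the grey cap on the homogeniser (scene 226,203; side 386,188), a red cap on the bench (scene 305,253; side 356,275) and a small grey cap on the bench (side 445,254; scene ~247,209). I choose the larger grey one, on the homogeniser. The tray is at scene 393,281 and the dish at 362,271. Next is a close crop to check.

Run:
```python
import cv2,numpy as np
a=cv2.imread("pics/scene0.png")[175:280,185:285]; b=cv2.imread("pics/side0.png")[165:270,340:465]
a=cv2.resize(a,None,fx=3.8,fy=3.8,interpolation=2); b=cv2.resize(b,None,fx=3.3,fy=3.3,interpolation=2)
h=max(a.shape[0],b.shape[0]); f=lambda i:cv2.copyMakeBorder(i,0,h-i.shape[0],0,0,0)
o=np.hstack([f(a),f(b)]); print(a.shape,b.shape,o.shape); cv2.imwrite("pics/crop1.png",o)
```

```text
(399, 380, 3) (346, 412, 3) (399, 792, 3)
```

View pics/crop1.png

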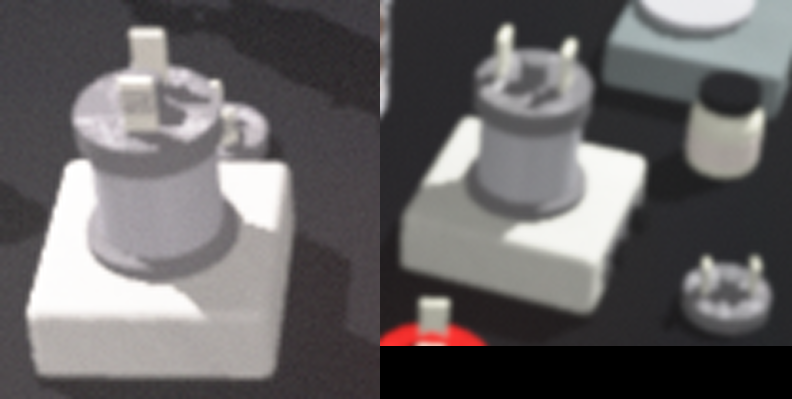

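The crop confirms it: the large grey cap with white tabs is on the cup, with tab tops at about (224,184) and (221,196) in scene and (378,174) and (398,177) in side. The small grey look-alike is on the bench.

```bash
cat > h.py <<'E'
import json,numpy as np
cal=json.load(open("cal.json"))
def plane(n,uv,z):
    K,E=map(np.array,cal[n]); d=E[:3,:3]@np.linalg.solve(K,[*uv,1]); o=E[:3,3]
    return o+d*(z-o[2])/d[2]
E
python3 - <<'E'
from h import *
P=lambda n,l,z:[print(n,uv,np.round(plane(n,uv,z)[:2],3)) for uv in l]
print("tabs .211");P("scene",[(223.9,183.2),(221.3,195.5)],.211);P("side",[(378.3,173.3),(397.9,177.2)],.211)
print("disc edges .170: left,right");P("scene",[(204.5,205),(243,205)],.17);P("side",[(369,190),(404,194)],.17)
print("base .065");P("scene",[(194.2,258.7),(257.9,259.2),(261.8,219.2),(204.7,218.4)],.065);P("side",[(420.3,212),(408,243.2),(346.7,232.3),(367.3,201.4)],.065)
print("tray .018");P("scene",[(362,246),(449,259),(438,315),(337,296)],.018);P("side",[(293,283),(353,320),(283,380),(222,337)],.018)
print("dish .012");P("scene",[(363,271)],.016);P("side",[(311,309)],.016)
E
```

```text
tabs .211
scene (223.9, 183.2) [ 0.544 -0.251]
scene (221.3, 195.5) [ 0.594 -0.234]
side (378.3, 173.3) [ 0.597 -0.246]
side (397.9, 177.2) [ 0.546 -0.263]
disc edges .170: left,right
scene (204.5, 205) [ 0.591 -0.285]
scene (243, 205) [ 0.562 -0.195]
side (369, 190) [ 0.604 -0.216]
side (404, 194) [ 0.52 -0.26]
base .065
scene (194.2, 258.7) [ 0.676 -0.285]
scene (257.9, 259.2) [ 0.63  -0.135]
scene (261.8, 219.2) [ 0.475 -0.187]
scene (204.7, 218.4) [ 0.519 -0.334]
side (420.3, 212) [ 0.512 -0.346]
side (408, 243.2) [ 0.461 -0.205]
side (346.7, 232.3) [ 0.617 -0.138]
side (367.3, 201.4) [ 0.661 -0.292]
tray .018
scene (362, 246) [0.447 0.087]
scene (449, 259) [0.428 0.315]
scene (438, 315) [0.635 0.315]
scene (337, 296) [0.647 0.074]
side (293, 283) [0.63 0.07]
side (353, 320) [0.431 0.075]
side (283, 380) [0.44  0.314]
side (222, 337) [0.635 0.313]
dish .012
scene (363, 271) [0.54  0.112]
side (311, 309) [0.534 0.11 ]
```

jog_arm(
  plan=[
    [[0, 0, -0.1], [0.031, -0.016, -0.015], 0.0854],
    [[0, 0, -0.2], [0.062, -0.032, -0.03], 0.0854],
    [[0, 0, -0.3], [0.093, -0.048, -0.045], 0.0854],
    [[0, 0, -0.4], [0.124, -0.064, -0.06], 0.0854],
    [[0, 0, -0.5], [0.155, -0.08, -0.06], 0.0854],
    [[0, 0, -0.6], [0.186, -0.096, -0.06], 0.0854],
    [[0, 0, -0.7], [0.217, -0.112, -0.06], 0.0854],
    [[0, 0, -0.8], [0.249, -0.128, -0.06], 0.0854],
  ],
)

```text
clock: 0.77
position: [0.3577, -0.4249, 0.2912]
ee_rot: [0.868, 0.496, -0.0, -0.0]
ft_force: [-0.2, -1.4, 0.1]
grip_width: 1.001
grasp_force: 0.0
```

```bash
cat >> h.py <<'E'
from scipy.spatial.transform import Rotation as R
def shift(o,target,yaw_close):
    """tool-frame shift and turn to world TCP target, tool down, closing line at yaw_close"""
    A=R.from_quat(o["ee_rot"]); y=np.array([np.cos(yaw_close),np.sin(yaw_close),0]); z=np.array([0,0,-1.])
    B=R.from_matrix(np.c_[np.cross(y,z),y,z])
    yv=A.as_matrix()[:,1]
    print("pos",np.round(o["position"],4),"closeyaw",round(np.arctan2(yv[1],yv[0]),3),"q7",np.round(o["joint_pos"],2),"F",np.round(o["ft_force"],1),"M",np.round(o["torque"],2),"t",o["clock"],"w",o["grip_width"],"g",o["grasp_force"])
    print("turn",np.round((A.inv()*B).as_rotvec(),3),"shift",np.round(A.inv().apply(np.array(target)-o["position"]),4))
E
python3 -c "
from h import *; from workcell import *
shift(get_obs(),[.571,-.247,.29],.33)"
```

```text
pos [ 0.3577 -0.4249  0.2912] closeyaw -0.533 q7 [ 1.07  0.17 -0.32  1.54  0.06  1.44  0.21] F [-0.2 -1.4  0.1] M [-0.07 -0.01 -0.01] t 0.7667 w 1.0009053618644324 g 0.0
turn [-0.     0.    -0.863] shift [0.2616 0.0932 0.0011]
```

jog_arm(
  plan=[
    [[0, 0, -0.11], [0.035, 0.012, 0], 0.0854],
    [[0, 0, -0.22], [0.07, 0.024, 0], 0.0854],
    [[0, 0, -0.33], [0.105, 0.036, 0], 0.0854],
    [[0, 0, -0.44], [0.14, 0.048, 0], 0.0854],
    [[0, 0, -0.55], [0.175, 0.061, 0], 0.0854],
    [[0, 0, -0.66], [0.21, 0.074, 0], 0.0854],
    [[0, 0, -0.77], [0.24, 0.085, 0], 0.0854],
    [[0, 0, -0.863], [0.262, 0.093, 0], 0.0854],
  ],
)

```text
clock: 1.43
position: [0.5729, -0.2458, 0.2908]
ee_rot: [0.58, 0.815, 0.001, -0.0]
ft_force: [0.3, -0.5, 0.4]
grip_width: 1.0
grasp_force: 0.0
```

jog_arm(
  plan=[
    [[0, 0, 0], [0, 0, 0], 0.0854],
    [[0, 0, 0], [0, 0, 0], 0.0854],
  ],
)

```text
clock: 1.6
position: [0.5718, -0.2472, 0.2905]
ee_rot: [0.582, 0.813, 0.0, -0.001]
ft_force: [0.3, -1.0, 0.3]
grip_width: 1.0
grasp_force: 0.0
```

Run:
```python
from h import *; from workcell import *; import cv2
shift(get_obs(),[.571,-.247,.29],.33)
c=camera("wrist"); cv2.imwrite("pics/w1.png",c["img"][:,:,::-1]); cal["wrist"]=[np.array(c["mtx"]).tolist(),np.array(c["extrinsics"]).tolist()]
json.dump(cal,open("cal.json","w")); print(np.round(c["mtx"],1).tolist(),np.round(c["extrinsics"],3).tolist())
```

```text
pos [ 0.5718 -0.2472  0.2905] closeyaw 0.328 q7 [ 0.76  0.36 -0.57  1.35  0.19  1.49  0.53] F [ 0.3 -1.   0.3] M [-0.    0.06  0.02] t 1.6 w 0.999662347061985 g 0.0
turn [-0.    -0.001 -0.002] shift [ 0.0005 -0.0007  0.0005]
[[371.6, 0.0, 317.6], [0.0, 371.6, 239.1], [0.0, 0.0, 1.0]] [[0.947, 0.311, 0.083, 0.551], [0.322, -0.915, -0.243, -0.186], [0.0, 0.257, -0.966, 0.434], [0.0, 0.0, 0.0, 1.0]]
```

View pics/w1.png

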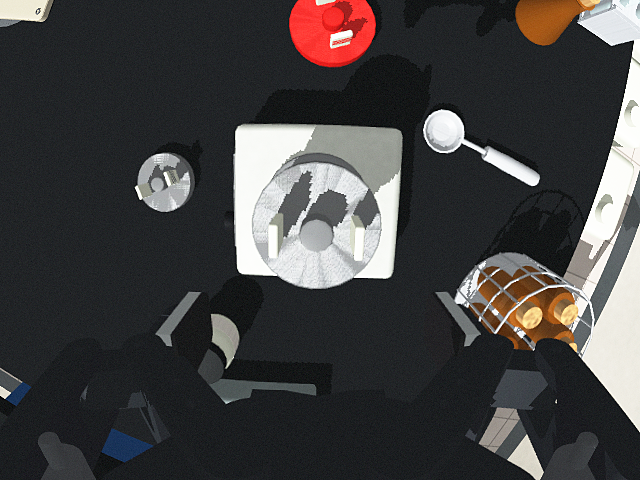

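```bash
cat >> h.py <<'E'
def fish(uv,z,n="wrist"):
    K,E=map(np.array,cal[n]); a=(uv[0]-K[0,2])/K[0,0]; b=(uv[1]-K[1,2])/K[1,1]; t=np.hypot(a,b)
    d=E[:3,:3]@np.array([*(np.array([a,b])*np.sinc(t/np.pi)),np.cos(t)]); o=E[:3,3]
    return o+d*(z-o[2])/d[2]
E
python3 - <<'E'
from h import *; import cv2
im=cv2.imread("pics/w1.png")
cv2.imwrite("pics/w1c.png",cv2.resize(im[145:300,235:405],None,fx=3.8,fy=3.8,interpolation=2)[:600])
print("boss",fish((317,235),.194)); 
for uv in [(252,225),(381,225),(317,289)]: print("disc",uv,fish(uv,.17))
for uv in [(235,275),(393,278),(401,131),(236,126)]: print("base",fish(uv,.065))
E
```

```text
boss [ 0.57062851 -0.24366606  0.194     ]
disc (252, 225) [ 0.52479364 -0.25763861  0.17      ]
disc (381, 225) [ 0.61469215 -0.22706676  0.17      ]
disc (317, 289) [ 0.58631453 -0.28993345  0.17      ]
base [ 0.51168229 -0.34518553  0.065     ]
base [ 0.67384166 -0.29356306  0.065     ]
base [ 0.62577489 -0.146409    0.065     ]
base [ 0.46867069 -0.19461025  0.065     ]
```

View pics/w1c.png

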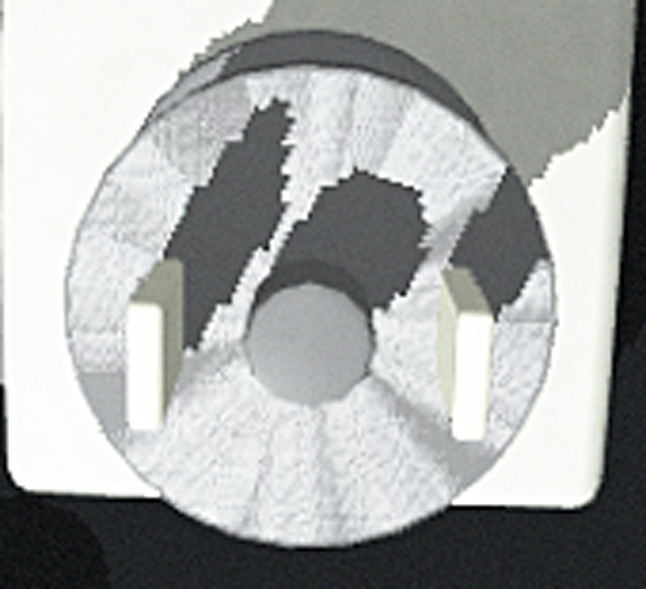

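The close crop shows the tab tops at image (273,241) and (359.5,244), and the boss at (316,235.5).

Run:
```python
from h import *
from workcell import *
a,b=fish((273.2,241.3),.211),fish((359.5,243.9),.211); print(a,b,(a+b)/2,np.linalg.norm(a-b),np.arctan2(*(b-a)[[1,0]]))
print(fish((316.3,235.5),.194))
shift(get_obs(),[.571,-.2445,.29],.305)
```

```text
[ 0.54462194 -0.25223042  0.211     ] [ 0.59631027 -0.2364315   0.211     ] [ 0.57046611 -0.24433096  0.211     ] 0.05404895206595291 0.2966388096195005
[ 0.57029707 -0.24414238  0.194     ]
pos [ 0.5709 -0.2488  0.2907] closeyaw 0.325 q7 [ 0.76  0.36 -0.56  1.35  0.19  1.49  0.53] F [-0.7 -0.6  0.5] M [-0.08  0.01  0.01] t 1.65 w 0.996789445084335 g 0.0
turn [-0.001 -0.001  0.02 ] shift [0.0041 0.0014 0.0007]
```

jog_arm(
  plan=[
    [[0, 0, 0.025], [0.004, 0.001, 0.02], 0.0854],
    [[0, 0, 0.025], [0.004, 0.001, 0.04], 0.0854],
    [[0, 0, 0.025], [0.004, 0.001, 0.06], 0.0854],
    [[0, 0, 0.025], [0.004, 0.001, 0.06], 0.0854],
    [[0, 0, 0.025], [0.004, 0.001, 0.06], 0.0854],
    [[0, 0, 0.025], [0.004, 0.001, 0.06], 0.0854],
  ],
)

```text
clock: 2.15
position: [0.5708, -0.2457, 0.2327]
ee_rot: [0.594, 0.804, -0.0, 0.001]
ft_force: [0.5, 0.1, -0.4]
grip_width: 1.001
grasp_force: 0.0
```

Run:
```python
from h import *; from workcell import *; import cv2
for i in range(3):
    shift(get_obs(),[.5705,-.2443,.18],.297)
    c=camera("wrist")
cv2.imwrite("pics/w2.png",c["img"][:,:,::-1]); cal["wrist"]=[np.array(c["mtx"]).tolist(),np.array(c["extrinsics"]).tolist()]
json.dump(cal,open("cal.json","w"))
cv2.imwrite("pics/w2c.png",c["img"][120:420,120:520,::-1].repeat(2,0).repeat(2,1)[:600,:800])
```

```text
pos [ 0.5708 -0.2457  0.2327] closeyaw 0.298 q7 [ 0.76  0.38 -0.56  1.45  0.2   1.37  0.49] F [ 0.5  0.1 -0.4] M [ 0.04 -0.02 -0.02] t 2.15 w 1.0013115502699195 g 0.0
turn [0.001 0.001 0.001] shift [0.0014 0.0001 0.0527]
pos [ 0.571  -0.2455  0.233 ] closeyaw 0.299 q7 [ 0.76  0.38 -0.56  1.45  0.2   1.37  0.49] F [ 0.  -0.3  0.3] M [-0.01  0.01 -0.04] t 2.2 w 0.9989073592599281 g 0.0
turn [0.001 0.002 0.002] shift [ 0.0014 -0.0002  0.053 ]
pos [ 0.5712 -0.2453  0.233 ] closeyaw 0.299 q7 [ 0.76  0.38 -0.56  1.45  0.2   1.37  0.49] F [0.1 0.7 0.2] M [-0.04 -0.02 -0.01] t 2.25 w 0.9987054850362768 g 0.0
turn [0.002 0.002 0.002] shift [ 0.0012 -0.0005  0.053 ]
```

View pics/w2c.png

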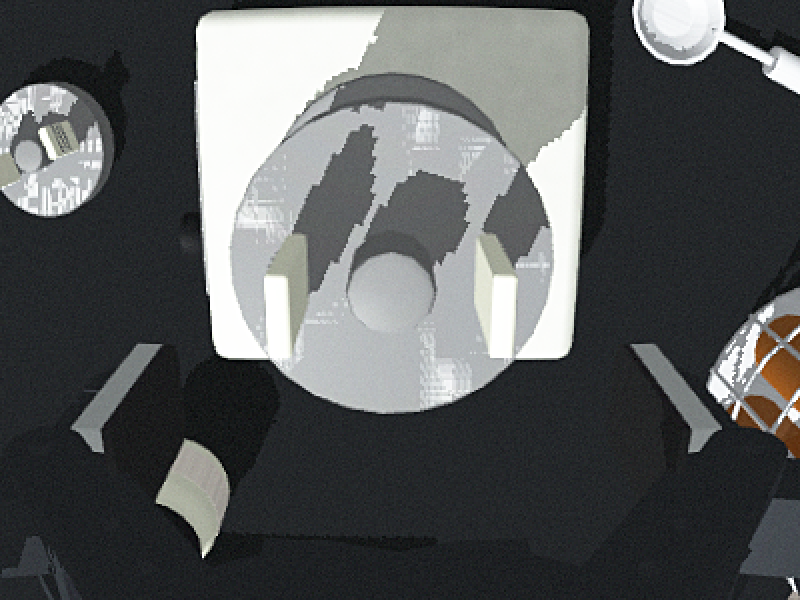

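The view shows the open fingers straddling the cap well clear, with the tab tops at (259,278) and (372,278) and the boss at (315.5,266).

Run:
```python
from h import *; from workcell import *
a,b=fish((259,278),.211),fish((372,278),.211); print((a+b)/2,np.linalg.norm(a-b),np.arctan2(*(b-a)[[1,0]]), fish((315.5,266),.194))
m=(a+b)/2; shift(get_obs(),[m[0],m[1],.18],.297)
```

```text
[ 0.57027774 -0.24410581  0.211     ] 0.05426332351584769 0.2988949657890977 [ 0.57015576 -0.24383585  0.194     ]
pos [ 0.5712 -0.2451  0.2328] closeyaw 0.299 q7 [ 0.76  0.38 -0.56  1.45  0.2   1.37  0.49] F [ 0.1  0.7 -0.3] M [-0.01  0.   -0.04] t 2.3 w 1.0007561949880628 g 0.0
turn [0.001 0.002 0.002] shift [ 0.0013 -0.0006  0.0528]
```

jog_arm(
  plan=[
    [[0, 0, 0], [0.001, -0.0005, 0.012], 0.0854],
    [[0, 0, 0], [0.001, -0.0005, 0.024], 0.0854],
    [[0, 0, 0], [0.001, -0.0005, 0.036], 0.0854],
    [[0, 0, 0], [0.001, -0.0005, 0.046], 0.0854],
    [[0, 0, 0], [0.001, -0.0005, 0.052], 0.0854],
    [[0, 0, 0], [0.001, -0.0005, 0.052], 0.0854],
    [[0, 0, 0], [0.001, -0.0005, 0.052], 0.0854],
  ],
)

```text
clock: 2.88
position: [0.5699, -0.2438, 0.1789]
ee_rot: [0.593, 0.805, -0.0, -0.0]
ft_force: [1.4, -0.9, -0.0]
grip_width: 0.999
grasp_force: 0.0
```

jog_arm(
  plan=[
    [[0, 0, 0], [0, 0, 0], 0.06],
    [[0, 0, 0], [0, 0, 0], 0.055],
    [[0, 0, 0], [0, 0, 0], 0.05],
    [[0, 0, 0], [0, 0, 0], 0.045],
    [[0, 0, 0], [0, 0, 0], 0.04],
    [[0, 0, 0], [0, 0, 0], 0.04],
  ],
  force=30,
)

```text
clock: 3.38
position: [0.5707, -0.2442, 0.1812]
ee_rot: [0.594, 0.805, 0.0, 0.001]
ft_force: [-2.5, 0.5, 9.7]
grip_width: 0.504
grasp_force: 30.9
```

Run:
```python
from h import *; from workcell import *
for i in range(2): shift(get_obs(),[.5703,-.2441,.18],.299); camera("wrist")
```

```text
pos [ 0.5707 -0.2442  0.1812] closeyaw 0.3 q7 [ 0.76  0.41 -0.55  1.52  0.22  1.28  0.48] F [-2.5  0.5  9.7] M [0.05 0.57 0.01] t 3.3833 w 0.5038586873411627 g 30.897142589092255
turn [0.002 0.002 0.001] shift [ 0.0003 -0.0003  0.0012]
pos [ 0.5707 -0.2443  0.1813] closeyaw 0.3 q7 [ 0.76  0.41 -0.55  1.52  0.22  1.28  0.48] F [-2.2 -0.5  9.1] M [0.11 0.5  0.06] t 3.4333 w 0.5074401284129013 g 30.89846670627594
turn [0.002 0.002 0.001] shift [ 0.0003 -0.0003  0.0013]
```

jog_arm(
  plan=[
    [[0, 0, 0], [0, 0, -0.0006], 0.04],
    [[0, 0, 0], [0, 0, -0.0012], 0.04],
    [[0, 0, 0], [0, 0, -0.0012], 0.04],
  ],
)

```text
clock: 3.73
position: [0.5705, -0.2441, 0.1813]
ee_rot: [0.594, 0.805, 0.0, 0.001]
ft_force: [-0.2, -0.9, 5.3]
grip_width: 0.502
grasp_force: 30.7
```

jog_arm(
  plan=[
    [[0, 0, -0.03], [0, 0, 0], 0.04],
    [[0, 0, -0.06], [0, 0, 0], 0.04],
    [[0, 0, -0.09], [0, 0, 0], 0.04],
    [[0, 0, -0.12], [0, 0, 0], 0.04],
  ],
)

```text
clock: 4.07
position: [0.5704, -0.244, 0.1813]
ee_rot: [0.544, 0.839, 0.0, 0.001]
ft_force: [-0.6, 0.4, 5.4]
grip_width: 0.506
grasp_force: 30.7
```

Run:
```python
from h import *; from workcell import *
shift(get_obs(),[.5703,-.2441,.18],.299)
```

```text
pos [ 0.5704 -0.244   0.1813] closeyaw 0.421 q7 [ 0.77  0.41 -0.57  1.52  0.23  1.28  0.59] F [-0.6  0.4  5.4] M [-0.01 -0.01 -0.09] t 4.0667 w 0.5063811488164428 g 30.715368390083313
turn [0.001 0.001 0.122] shift [-0.     -0.0002  0.0013]
```

jog_arm(
  plan=[
    [[0, 0, -0.05], [0, 0, -0.0003], 0.04],
    [[0, 0, -0.1], [0, 0, -0.0005], 0.04],
    [[0, 0, -0.15], [0, 0, -0.0005], 0.04],
    [[0, 0, -0.2], [0, 0, -0.0005], 0.04],
    [[0, 0, -0.25], [0, 0, -0.0005], 0.04],
    [[0, 0, -0.3], [0, 0, -0.0005], 0.04],
    [[0, 0, -0.35], [0, 0, -0.0005], 0.04],
    [[0, 0, -0.4], [0, 0, -0.0005], 0.04],
  ],
)

```text
clock: 4.73
position: [0.5702, -0.2439, 0.1813]
ee_rot: [0.366, 0.931, 0.0, 0.0]
ft_force: [-0.4, -0.1, 3.2]
grip_width: 0.504
grasp_force: 30.6
```

```bash
cat > s.py <<'E'
from h import *; from workcell import *
shift(get_obs(),[.5703,-.2441,.18],.299)
E
python3 s.py
```

```text
pos [ 0.5702 -0.2439  0.1813] closeyaw 0.822 q7 [ 0.82  0.42 -0.64  1.51  0.26  1.29  0.97] F [-0.4 -0.1  3.2] M [ 0.03 -0.05 -0.05] t 4.7333 w 0.5040902209206461 g 30.582579374313354
turn [0.    0.    0.523] shift [-0.0003 -0.0001  0.0013]
```

jog_arm(
  plan=[
    [[0, 0, -0.03], [0, 0, 0], 0.04],
    [[0, 0, -0.06], [0, 0, 0], 0.04],
    [[0, 0, -0.06], [0, 0, 0], 0.04],
  ],
)

```text
clock: 4.98
position: [0.5701, -0.2439, 0.1813]
ee_rot: [0.338, 0.941, 0.0, 0.0]
ft_force: [-0.1, -0.7, 4.2]
grip_width: 0.507
grasp_force: 30.6
```

```bash
python3 s.py
```

```text
pos [ 0.5701 -0.2439  0.1813] closeyaw 0.881 q7 [ 0.83  0.43 -0.65  1.51  0.26  1.29  1.03] F [-0.1 -0.7  4.2] M [ 0.09 -0.01  0.03] t 4.9833 w 0.5068108387794176 g 30.609195828437805
turn [0.    0.    0.582] shift [-0.0003 -0.0001  0.0013]
```

jog_arm(
  plan=[
    [[0, 0, -0.03], [0, 0, 0], 0.04],
    [[0, 0, -0.06], [0, 0, 0], 0.04],
    [[0, 0, -0.06], [0, 0, 0], 0.04],
  ],
)

```text
clock: 5.23
position: [0.5701, -0.2439, 0.1813]
ee_rot: [0.31, 0.951, 0.0, 0.0]
ft_force: [-0.0, 0.1, 4.6]
grip_width: 0.503
grasp_force: 30.6
```

```bash
python3 s.py
```

```text
pos [ 0.5701 -0.2439  0.1813] closeyaw 0.94 q7 [ 0.84  0.43 -0.66  1.51  0.27  1.29  1.09] F [-0.   0.1  4.6] M [ 0.09 -0.03  0.05] t 5.2333 w 0.5025558804182865 g 30.631731748580933
turn [0.    0.    0.641] shift [-0.0003 -0.0001  0.0013]
```

jog_arm(
  plan=[
    [[0, 0, -0.03], [0, 0, 0], 0.04],
    [[0, 0, -0.06], [0, 0, 0], 0.04],
    [[0, 0, -0.06], [0, 0, 0], 0.04],
  ],
)

```text
clock: 5.48
position: [0.5702, -0.2439, 0.1813]
ee_rot: [0.282, 0.96, 0.0, 0.0]
ft_force: [0.4, -0.8, 4.3]
grip_width: 0.503
grasp_force: 30.7
```

```bash
python3 s.py
```

```text
pos [ 0.5702 -0.2439  0.1813] closeyaw 1.0 q7 [ 0.84  0.43 -0.67  1.51  0.27  1.29  1.14] F [ 0.4 -0.8  4.3] M [ 0.11 -0.04  0.02] t 5.4833 w 0.5025310860501162 g 30.656704902648926
turn [0.    0.    0.701] shift [-0.0002 -0.0001  0.0013]
```

jog_arm(
  plan=[
    [[0, 0, -0.03], [0, 0, 0], 0.04],
    [[0, 0, -0.06], [0, 0, 0], 0.04],
    [[0, 0, -0.06], [0, 0, 0], 0.04],
  ],
)

```text
clock: 5.73
position: [0.5701, -0.2439, 0.1813]
ee_rot: [0.253, 0.967, -0.0, 0.0]
ft_force: [-0.5, 1.1, 4.2]
grip_width: 0.504
grasp_force: 30.7
```

```bash
python3 s.py
```

```text
pos [ 0.5701 -0.2439  0.1813] closeyaw 1.059 q7 [ 0.85  0.43 -0.68  1.51  0.28  1.29  1.2 ] F [-0.5  1.1  4.2] M [ 0.09 -0.04  0.  ] t 5.7333 w 0.504415565699736 g 30.68174421787262
turn [0.   0.   0.76] shift [-0.0002 -0.0001  0.0013]
```

jog_arm(
  plan=[
    [[0, 0, -0.03], [0, 0, 0], 0.04],
    [[0, 0, -0.06], [0, 0, 0], 0.04],
    [[0, 0, -0.06], [0, 0, 0], 0.04],
  ],
)

```text
clock: 5.98
position: [0.5702, -0.2439, 0.1813]
ee_rot: [0.224, 0.975, -0.0, 0.0]
ft_force: [0.1, 0.7, 4.7]
grip_width: 0.5
grasp_force: 30.7
```

```bash
python3 s.py
```

```text
pos [ 0.5702 -0.2439  0.1813] closeyaw 1.119 q7 [ 0.86  0.44 -0.69  1.51  0.28  1.29  1.25] F [0.1 0.7 4.7] M [ 0.07 -0.08 -0.06] t 5.9833 w 0.499686137751044 g 30.68151354789734
turn [0.   0.   0.82] shift [-0.0002 -0.0001  0.0013]
```

jog_arm(
  plan=[
    [[0, 0, -0.03], [0, 0, 0], 0.04],
    [[0, 0, -0.06], [0, 0, 0], 0.04],
    [[0, 0, -0.06], [0, 0, 0], 0.04],
  ],
)

```text
clock: 6.23
position: [0.5701, -0.2439, 0.1813]
ee_rot: [0.195, 0.981, -0.0, 0.0]
ft_force: [-0.2, 0.4, 5.1]
grip_width: 0.499
grasp_force: 30.7
```

```bash
python3 s.py
```

```text
pos [ 0.5701 -0.2439  0.1813] closeyaw 1.179 q7 [ 0.86  0.44 -0.7   1.51  0.29  1.29  1.31] F [-0.2  0.4  5.1] M [ 0.1  -0.08 -0.01] t 6.2333 w 0.49857026924082865 g 30.68317472934723
turn [0.   0.   0.88] shift [-0.0002 -0.0001  0.0013]
```

jog_arm(
  plan=[
    [[0, 0, -0.03], [0, 0, 0], 0.04],
    [[0, 0, -0.06], [0, 0, 0], 0.04],
    [[0, 0, -0.06], [0, 0, 0], 0.04],
  ],
)

```text
clock: 6.48
position: [0.5701, -0.2439, 0.1813]
ee_rot: [0.165, 0.986, -0.0, 0.0]
ft_force: [0.5, 0.4, 5.4]
grip_width: 0.505
grasp_force: 30.7
```

```bash
python3 s.py
```

```text
pos [ 0.5701 -0.2439  0.1813] closeyaw 1.239 q7 [ 0.87  0.44 -0.71  1.51  0.29  1.3   1.37] F [0.5 0.4 5.4] M [ 0.07 -0.02  0.02] t 6.4833 w 0.5050731434664719 g 30.684785842895508
turn [0.   0.   0.94] shift [-0.0002 -0.0001  0.0013]
```

jog_arm(
  plan=[
    [[0, 0, -0.03], [0, 0, 0], 0.04],
    [[0, 0, -0.06], [0, 0, 0], 0.04],
    [[0, 0, -0.06], [0, 0, 0], 0.04],
  ],
)

```text
clock: 6.73
position: [0.5701, -0.2439, 0.1813]
ee_rot: [0.135, 0.991, -0.0, 0.0]
ft_force: [0.2, -0.8, 4.5]
grip_width: 0.509
grasp_force: 30.7
```

```bash
python3 s.py
```

```text
pos [ 0.5701 -0.2439  0.1813] closeyaw 1.299 q7 [ 0.88  0.45 -0.72  1.51  0.3   1.3   1.42] F [ 0.2 -0.8  4.5] M [ 0.08 -0.02 -0.02] t 6.7333 w 0.5085444547048598 g 30.686455965042114
turn [0. 0. 1.] shift [-0.0002 -0.0001  0.0013]
```

jog_arm(
  plan=[
    [[0, 0, -0.03], [0, 0, 0], 0.04],
    [[0, 0, -0.06], [0, 0, 0], 0.04],
    [[0, 0, -0.06], [0, 0, 0], 0.04],
  ],
)

```text
clock: 6.98
position: [0.5701, -0.244, 0.1813]
ee_rot: [0.106, 0.994, -0.0, 0.0]
ft_force: [0.3, 0.5, 4.5]
grip_width: 0.507
grasp_force: 30.7
```

```bash
python3 s.py
```

```text
pos [ 0.5701 -0.244   0.1813] closeyaw 1.359 q7 [ 0.89  0.45 -0.73  1.51  0.3   1.3   1.48] F [0.3 0.5 4.5] M [ 0.08 -0.09 -0.02] t 6.9833 w 0.5072768032273224 g 30.688253045082092
turn [0.   0.   1.06] shift [-0.0002 -0.0001  0.0013]
```

jog_arm(
  plan=[
    [[0, 0, -0.03], [0, 0, 0], 0.04],
    [[0, 0, -0.06], [0, 0, 0], 0.04],
    [[0, 0, -0.06], [0, 0, 0], 0.04],
  ],
)

```text
clock: 7.23
position: [0.5701, -0.2439, 0.1813]
ee_rot: [0.076, 0.997, -0.0, 0.0]
ft_force: [-0.7, -0.8, 5.7]
grip_width: 0.503
grasp_force: 30.7
```

```bash
python3 s.py
```

```text
pos [ 0.5701 -0.2439  0.1813] closeyaw 1.419 q7 [ 0.89  0.45 -0.74  1.51  0.31  1.3   1.54] F [-0.7 -0.8  5.7] M [ 0.04 -0.03  0.01] t 7.2333 w 0.5028942589481947 g 30.68976581096649
turn [0.   0.   1.12] shift [-0.0002 -0.0001  0.0013]
```

jog_arm(
  plan=[
    [[0, 0, -0.03], [0, 0, 0], 0.04],
    [[0, 0, -0.06], [0, 0, 0], 0.04],
    [[0, 0, -0.06], [0, 0, 0], 0.04],
  ],
)

```text
clock: 7.48
position: [0.5701, -0.2439, 0.1813]
ee_rot: [0.046, 0.999, -0.0, 0.0]
ft_force: [-0.4, -0.2, 4.2]
grip_width: 0.504
grasp_force: 30.7
```

```bash
python3 s.py
```

```text
pos [ 0.5701 -0.2439  0.1813] closeyaw 1.479 q7 [ 0.9   0.45 -0.75  1.51  0.32  1.3   1.59] F [-0.4 -0.2  4.2] M [ 0.08 -0.02 -0.05] t 7.4833 w 0.5037779265901395 g 30.691477060317993
turn [0.   0.   1.18] shift [-0.0002 -0.0002  0.0013]
```

jog_arm(
  plan=[
    [[0, 0, -0.03], [0, 0, 0], 0.04],
    [[0, 0, -0.06], [0, 0, 0], 0.04],
    [[0, 0, -0.06], [0, 0, 0], 0.04],
  ],
)

```text
clock: 7.73
position: [0.57, -0.2443, 0.1813]
ee_rot: [0.016, 1.0, -0.0, 0.0]
ft_force: [-0.5, -1.5, 5.3]
grip_width: 0.507
grasp_force: 30.7
```

```bash
python3 s.py
```

```text
pos [ 0.57   -0.2443  0.1813] closeyaw 1.538 q7 [ 0.91  0.46 -0.76  1.51  0.32  1.3   1.65] F [-0.5 -1.5  5.3] M [-0.04  0.01 -0.28] t 7.7333 w 0.5069835344069706 g 30.70731818675995
turn [-0.000e+00  1.000e-03  1.239e+00] shift [-0.0002  0.0002  0.0013]
```

jog_arm(
  plan=[
    [[0, 0, -0.015], [0, 0, 0], 0.04],
    [[0, 0, -0.015], [0, 0, 0], 0.04],
  ],
)

```text
clock: 7.9
position: [0.57, -0.2442, 0.1813]
ee_rot: [0.009, 1.0, -0.0, 0.0]
ft_force: [-0.0, -0.2, 5.6]
grip_width: 0.505
grasp_force: 30.9
```

```bash
python3 s.py
```

```text
pos [ 0.57   -0.2442  0.1813] closeyaw 1.552 q7 [ 0.91  0.46 -0.76  1.51  0.32  1.3   1.66] F [-0.  -0.2  5.6] M [ 0.02  0.07 -0.7 ] t 7.9 w 0.5052646773199068 g 30.877506136894226
turn [0.    0.    1.253] shift [-0.0003  0.0001  0.0013]
```

At the stop: the moment has risen to 0.7 N m. I'll back off until it is unloaded, then start the lift gently.

jog_arm(
  plan=[
    [[0, 0, 0.02], [0, 0, 0], 0.04],
    [[0, 0, 0.032], [0, 0, 0], 0.04],
    [[0, 0, 0.032], [0, 0, -0.0005], 0.04],
    [[0, 0, 0.032], [0, 0, -0.001], 0.04],
    [[0, 0, 0.032], [0, 0, -0.001], 0.04],
  ],
)

```text
clock: 8.32
position: [0.5695, -0.2438, 0.1814]
ee_rot: [0.024, 1.0, 0.0, -0.001]
ft_force: [-0.1, -0.1, 0.3]
grip_width: 0.504
grasp_force: 30.7
```

```bash
python3 s.py
```

```text
pos [ 0.5695 -0.2438  0.1814] closeyaw 1.522 q7 [ 0.91  0.46 -0.76  1.51  0.32  1.3   1.63] F [-0.1 -0.1  0.3] M [-0.04 -0.02  0.02] t 8.3167 w 0.5038358535627759 g 30.72839319705963
turn [-1.000e-03 -1.000e-03  1.223e+00] shift [-0.0008 -0.0002  0.0014]
```

jog_arm(
  plan=[
    [[0, 0, 0], [0, 0, -0.001], 0.04],
    [[0, 0, 0], [0, 0, -0.002], 0.04],
    [[0, 0, 0], [0, 0, -0.003], 0.04],
  ],
)

```text
clock: 8.57
position: [0.5697, -0.2438, 0.1848]
ee_rot: [0.024, 1.0, 0.0, -0.0]
ft_force: [0.3, 0.5, -1.5]
grip_width: 0.507
grasp_force: 30.7
```

```bash
python3 s.py
```

```text
pos [ 0.5697 -0.2438  0.1848] closeyaw 1.523 q7 [ 0.91  0.45 -0.76  1.51  0.32  1.31  1.64] F [ 0.3  0.5 -1.5] M [-0.04 -0.01 -0.01] t 8.5667 w 0.5074155774653705 g 30.724584460258484
turn [-0.000e+00 -1.000e-03  1.224e+00] shift [-0.0006 -0.0002  0.0048]
```

jog_arm(
  plan=[
    [[0, 0, 0], [0, 0, -0.006], 0.04],
    [[0, 0, 0], [0, 0, -0.014], 0.04],
    [[0, 0, 0], [0, 0, -0.024], 0.04],
    [[0, 0, 0], [0, 0, -0.036], 0.04],
    [[0, 0, 0], [0, 0, -0.05], 0.04],
    [[0, 0, 0], [0, 0, -0.065], 0.04],
    [[0, 0, 0], [0, 0, -0.075], 0.04],
    [[0, 0, 0], [0, 0, -0.075], 0.04],
  ],
)

```text
clock: 9.23
position: [0.5711, -0.244, 0.2633]
ee_rot: [0.024, 1.0, -0.001, 0.002]
ft_force: [-0.1, 1.2, -1.7]
grip_width: 0.501
grasp_force: 30.8
```

Run:
```python
from h import *; from workcell import *; import cv2
shift(get_obs(),[.537,.237,.26],1.57)
c=camera("scene"); cv2.imwrite("pics/s2.png",c["img"][:,:,::-1])
```

```text
pos [ 0.5711 -0.244   0.2633] closeyaw 1.523 q7 [ 0.91  0.41 -0.78  1.4   0.28  1.45  1.66] F [-0.1  1.2 -1.7] M [ 0.01 -0.07 -0.02] t 9.2333 w 0.5013346670445318 g 30.841233730316162
turn [-0.002  0.004 -0.047] shift [0.0571 0.4788 0.0023]
```

View pics/s2.png

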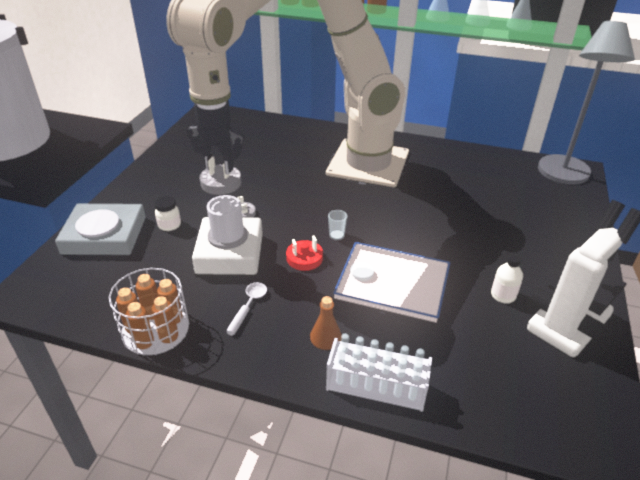

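The picture shows the cap held upright in the fingers at about (220,178), with the open cup below it at (226,205) and nothing disturbed.

jog_arm(
  plan=[
    [[0, 0, 0], [0.002, 0.012, 0], 0.04],
    [[0, 0, 0], [0.004, 0.03, 0], 0.04],
    [[0, 0, 0], [0.007, 0.058, 0], 0.04],
    [[0, 0, 0], [0.011, 0.09, 0], 0.04],
    [[0, 0, 0], [0.015, 0.122, 0], 0.04],
    [[0, 0, 0], [0.019, 0.154, 0], 0.04],
    [[0, 0, 0], [0.023, 0.186, 0], 0.04],
    [[0, 0, 0], [0.027, 0.218, 0], 0.04],
  ],
)

```text
clock: 9.95
position: [0.5519, -0.0213, 0.2593]
ee_rot: [0.023, 1.0, -0.0, -0.001]
ft_force: [1.0, 0.1, -2.0]
grip_width: 0.502
grasp_force: 30.9
```

```bash
sed -i 's/\[.5703.*/[.537,.237,.26],1.57)/' s.py; python3 s.py
```

```text
pos [ 0.5519 -0.0213  0.2593] closeyaw 1.525 q7 [ 0.72  0.27 -0.9   1.58  0.21  1.4   1.32] F [ 1.   0.1 -2. ] M [ 0.07 -0.04  0.  ] t 9.95 w 0.5021636053342404 g 30.854569673538208
turn [-0.    -0.001 -0.045] shift [ 0.0268  0.2573 -0.0007]
```

jog_arm(
  plan=[
    [[0, 0, 0], [0.003, 0.032, 0], 0.04],
    [[0, 0, 0], [0.006, 0.064, 0], 0.04],
    [[0, 0, 0], [0.009, 0.096, 0], 0.04],
    [[0, 0, 0], [0.013, 0.128, 0], 0.04],
    [[0, 0, 0], [0.017, 0.16, 0], 0.04],
    [[0, 0, 0], [0.021, 0.192, 0], 0.04],
    [[0, 0, 0], [0.024, 0.224, 0], 0.04],
    [[0, 0, 0], [0.026, 0.245, 0], 0.04],
  ],
)

```text
clock: 10.62
position: [0.5361, 0.2262, 0.2595]
ee_rot: [0.021, 1.0, 0.0, -0.001]
ft_force: [-0.4, -0.0, -1.7]
grip_width: 0.504
grasp_force: 30.9
```

jog_arm(
  plan=[
    [[0, 0, 0], [0, 0.008, 0.02], 0.04],
    [[0, 0, 0], [0, 0.01, 0.05], 0.04],
    [[0, 0, 0], [0, 0.01, 0.08], 0.04],
    [[0, 0, 0], [0, 0.01, 0.1], 0.04],
    [[0, 0, 0], [0, 0.01, 0.1], 0.04],
  ],
)

```text
clock: 11.03
position: [0.5358, 0.2311, 0.1552]
ee_rot: [0.023, 1.0, -0.001, -0.004]
ft_force: [-0.6, 0.2, -2.0]
grip_width: 0.494
grasp_force: 31.4
```

Run:
```python
from h import *; from workcell import *; import cv2
shift(get_obs(),[.537,.237,.26],1.57)
c=camera("side"); cv2.imwrite("pics/s3.png",cv2.resize(c["img"][230:430,170:430,::-1],None,fx=3,fy=3,interpolation=2))
```

```text
pos [0.5358 0.2311 0.1552] closeyaw 1.525 q7 [ 0.25  0.46 -0.94  1.63  0.38  1.26  0.77] F [-0.6  0.2 -2. ] M [-0.09  0.01 -0.  ] t 11.0333 w 0.49373968617803693 g 31.408449411392212
turn [-0.003 -0.007 -0.045] shift [-0.0002  0.0057 -0.1048]
```

View pics/s3.png

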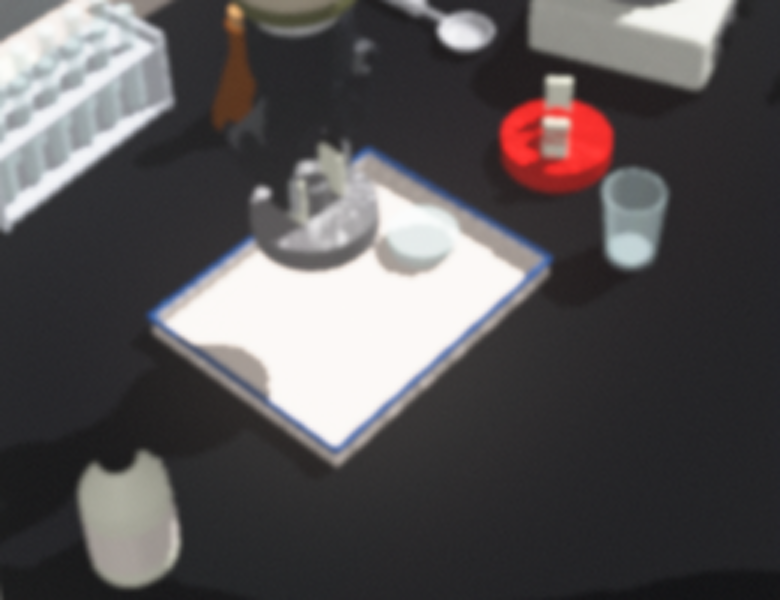

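The cap is upright over the tray's clear half, with the dish at (425,235) in the crop untouched.

jog_arm(
  plan=[
    [[0, 0, 0], [0, 0.004, 0.025], 0.04],
    [[0, 0, 0], [0, 0.004, 0.05], 0.04],
    [[0, 0, 0], [0, 0.004, 0.075], 0.04],
    [[0, 0, 0], [0, 0.004, 0.095], 0.04],
    [[0, 0, 0], [0, 0.004, 0.105], 0.04],
    [[0, 0, 0], [0, 0.004, 0.108], 0.04],
    [[0, 0, 0], [0, 0.004, 0.108], 0.04],
    [[0, 0, 0], [0, 0.004, 0.108], 0.04],
  ],
)

```text
clock: 11.75
position: [0.5405, 0.2358, 0.0537]
ee_rot: [0.024, 1.0, 0.0, 0.001]
ft_force: [-0.1, -1.0, -0.9]
grip_width: 0.504
grasp_force: 31.4
```

```bash
sed -i 's/\[.537.*/[.537,.237,.0384],1.523)/' s.py; python3 s.py
```

```text
pos [0.5405 0.2358 0.0537] closeyaw 1.523 q7 [ 0.19  0.58 -0.87  1.71  0.49  1.09  0.69] F [-0.1 -1.  -0.9] M [-0.01  0.01  0.03] t 11.75 w 0.5037615037944746 g 31.389598846435547
turn [0.001 0.002 0.   ] shift [0.0036 0.001  0.0153]
```

jog_arm(
  plan=[
    [[0, 0, 0], [0.002, 0, 0.003], 0.04],
    [[0, 0, 0], [0.002, 0, 0.006], 0.04],
    [[0, 0, 0], [0.002, 0, 0.009], 0.04],
    [[0, 0, 0], [0.002, 0, 0.011], 0.04],
    [[0, 0, 0], [0.002, 0, 0.0125], 0.04],
    [[0, 0, 0], [0.002, 0, 0.0135], 0.04],
    [[0, 0, 0], [0.002, 0, 0.0135], 0.04],
  ],
)

```text
clock: 12.33
position: [0.5378, 0.2352, 0.0385]
ee_rot: [0.024, 1.0, -0.0, -0.0]
ft_force: [-0.1, -0.3, -2.1]
grip_width: 0.507
grasp_force: 31.4
```

```bash
python3 s.py
```

```text
pos [0.5378 0.2352 0.0385] closeyaw 1.523 q7 [ 0.18  0.59 -0.86  1.72  0.51  1.06  0.68] F [-0.1 -0.3 -2.1] M [0.08 0.   0.01] t 12.3333 w 0.5069907044070177 g 31.3724684715271
turn [-0. -0. -0.] shift [0.0009 0.0018 0.0001]
```

jog_arm(
  plan=[
    [[0, 0, 0], [0, 0, 0.0005], 0.04],
    [[0, 0, 0], [0, 0, 0.001], 0.04],
    [[0, 0, 0], [0, 0, 0.001], 0.04],
  ],
)

```text
clock: 12.58
position: [0.5379, 0.2353, 0.0383]
ee_rot: [0.024, 1.0, -0.0, 0.0]
ft_force: [-3.0, -2.2, 7.3]
grip_width: 0.505
grasp_force: 31.9
```

```bash
python3 s.py
```

```text
pos [0.5379 0.2353 0.0383] closeyaw 1.523 q7 [ 0.18  0.59 -0.86  1.72  0.51  1.06  0.68] F [-3.  -2.2  7.3] M [-0.39  0.76 -0.02] t 12.5833 w 0.5052591184899975 g 31.91221296787262
turn [-0.  0. -0.] shift [ 0.001   0.0017 -0.0001]
```

Touchdown at 7 N. I'll ease off slightly and open slowly.

jog_arm(
  plan=[
    [[0, 0, 0], [0, 0, -0.0006], 0.044],
    [[0, 0, 0], [0, 0, -0.0006], 0.05],
    [[0, 0, 0], [0, 0, -0.0006], 0.058],
    [[0, 0, 0], [0, 0, -0.0006], 0.07],
    [[0, 0, 0], [0, 0, -0.0006], 0.0854],
    [[0, 0, 0], [0, 0, -0.0006], 0.0854],
    [[0, 0, 0], [0, 0, -0.0006], 0.0854],
    [[0, 0, 0], [0, 0, -0.0006], 0.0854],
  ],
  force=20,
)

```text
clock: 13.25
position: [0.5379, 0.2352, 0.0382]
ee_rot: [0.024, 1.0, 0.0, 0.0]
ft_force: [-0.3, -0.5, -0.1]
grip_width: 0.994
grasp_force: 0.0
```

```bash
python3 s.py
```

```text
pos [0.5379 0.2352 0.0382] closeyaw 1.523 q7 [ 0.18  0.59 -0.86  1.72  0.51  1.06  0.68] F [-0.3 -0.5 -0.1] M [-0.    0.01 -0.01] t 13.25 w 0.994022288495926 g 0.0
turn [0. 0. 0.] shift [ 0.001   0.0017 -0.0002]
```

jog_arm(
  plan=[
    [[0, 0, 0], [0, 0, -0.008], 0.0854],
    [[0, 0, 0], [0, 0, -0.02], 0.0854],
    [[0, 0, 0], [0, 0, -0.04], 0.0854],
    [[0, 0, 0], [0, 0, -0.07], 0.0854],
    [[0, 0, 0], [0, 0, -0.1], 0.0854],
    [[0, 0, 0], [0, 0, -0.13], 0.0854],
    [[0, 0, 0], [0, 0, -0.15], 0.0854],
    [[0, 0, 0], [0, 0, -0.15], 0.0854],
  ],
)

```text
clock: 13.92
position: [0.5395, 0.2368, 0.1941]
ee_rot: [0.024, 1.0, 0.001, 0.004]
ft_force: [-0.0, 1.0, 0.4]
grip_width: 0.999
grasp_force: 0.0
```

Run:
```python
from h import *; from workcell import *; import cv2
a=camera("side")["img"][230:430,170:430,::-1]; b=camera("scene")["img"][200:400,290:490,::-1]; c=camera("wrist")["img"][:,:,::-1]
r=lambda i,s:cv2.resize(i,s)
cv2.imwrite("pics/s4.png",np.vstack([np.hstack([r(a,(400,300)),r(b,(400,300))]),np.hstack([r(c,(400,300)),np.zeros((300,400,3),np.uint8)])]))
```

```text
(no output)
```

View pics/s4.png

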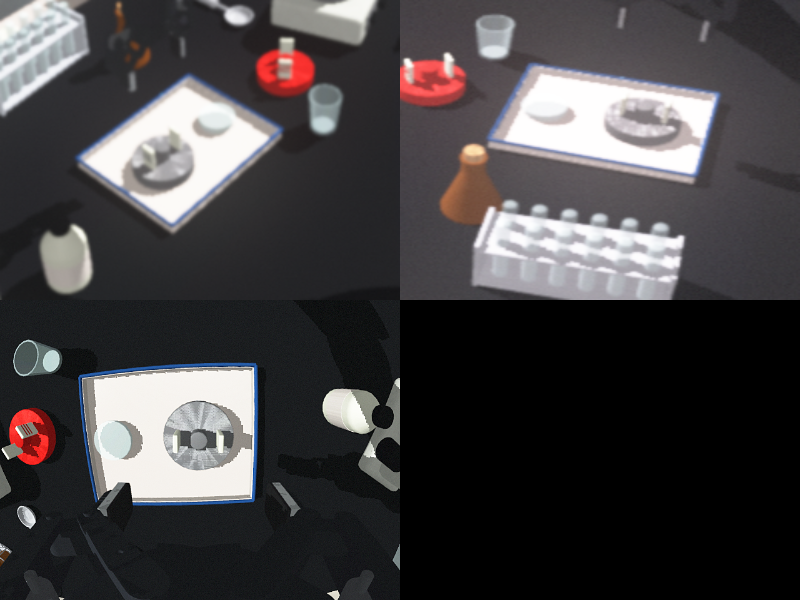

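The cap stands upright inside the tray (wrist view 199,438) beside the untouched dish (115,440), and the gripper is clear of everything.

```bash
python3 -c "
from workcell import *
print(hand_in())"
```

```text
the job is handed in; nothing more can be done
None
```

The cap was turned about 1.24 rad to its stop, with a peak moment of about 0.7 N m, then lifted straight off and set down upright on the clear half of the tray. The cap is released and the job is handed in; `hand_in()` returned no verdict.

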